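Latch the skewer box

ROBOT

A 6-joint arm with a two-finger parallel gripper is mounted at the origin on the work surface. World frame = base frame: x ahead of the robot, y to its left, z up, the work surface at z = 0. Lengths are in m, angles in rad, forces in N, time in s.
With the tool pointing down it reaches from about 0.3 to 0.75 m from the base axis. Payload 8.5 kg.
Tool frame: the origin (TCP) lies at the very end of the fingers, on their centre line; the grasp point (between the pads) lies 19 mm behind it (ctrl.grip_point_offset is the distance from the TCP to the grasp point, in m); z points along the fingers, y is the line along which they close (so a half turn about z gives the same grasp; the last joint's range is limited). The gripper opens to 88 mm and grips with 3 to 60 N. Pads are 18 mm wide; open, the fingers measure 123 mm over their backs; the gripper's body (75 mm by 187 mm) begins 45 mm behind the grasp point.
Start: joints at [-1.329, 0.381, 1.297, -0, 1.464, -0.215], TCP at [0.243, -0.494, 0.239] pointing down, gripper open.
Joint ranges: [-3.11, 3.11], [-0.89, 2.33], [0.22, 2.48], [-1.42, 4.56], [0.17, 2.85], [-2.88, 2.88]. Speed limits (rad/s): [2.39, 2.39, 3.14, 3.14, 3.14, 3.14].

INTERFACE

Orientations are given as a unit quaternion [w, x, y, z].
In Python, from bench import ctrl gives the robot as it stands.
- The arm moves only by the tool send_rows, never from a script. Its argument "series" is one flat list of numbers, 7 for each row, row after row: the shift along the tool's x, y, z normalised to -1 to 1, where 1 is 0.025 m, then the turn, a rotation vector about the tool's x, y, z normalised to -1 to 1, where 1 is 0.1 rad, then the opening, from 0 (shut) to 1 (fully open). In form: [dx, dy, dz, ax, ay, az, hand, dx, dy, dz, ax, ay, az, hand, ...]. A call has 1 to 10 rows; each row shifts and turns the commanded pose from where the row before left it, along the tool's axes as they then stand; what a row does not reach is not made up. A row lasts 1/12 s, in which the tool goes at most 41.7 mm and 7.16 degrees, less where a joint would pass 70% of its speed; a pose out of reach is approached as far as the arm can. A call with a number of a shift or a turn outside -1 to 1 is refused whole. A call with a gripper value outside its range is refused whole. The fingers move at their own pace and stop on an object; "grip_force" is the grip in N (left out, the last holds). Time passes only in rows, so rows that do not move let the fingers close. It gives the time, the measured TCP pose, the force, the opening and the grip force at its end, in the units of the state.
- ctrl.observe(): the state, without advancing time (a new reading comes with each control period).
- ctrl.read_camera(name): name is "scene" or "side" or "wrist"; returns the picture (384x512x3 uint8, red, green, blue); there is no depth.
- ctrl.camera_params(name): a dict with "fovy" (degrees; the focal length in pixels is half the picture's height over the tangent of half this angle, whatever the lens; pixels are square), "cx", "cy" (the principal point, pixels), "k1" (the pictures are not rectified: a ray, as slopes to the right and down, at radius r is drawn at 1 + k1 r^2 times it, then the intrinsics apply), "rvec" (rotation vector, rad) and "tvec" (3), from world to camera coordinates, as OpenCV has them. Camera axes: x right, y down, z forward; pixel columns grow to the right and rows downward; lengths in m; the calibration is good to about 2 mm. A picture is of the moment at which its call begins: read the wrist's pose just before it. camera_params takes no time and is no camera call; for the wrist camera it gives the pose at the moment of the call.
- ctrl.job_done(): hands the job in; it is judged then, once.
The state is a dict: "time_s": time; "joints": joint angles; "qd": joint speeds; "effort": joint torques, N m; "position": TCP position; "eef_rot": TCP orientation; "ft_force": force on the tool from outside, world axes, zero at the start; "ft_torque": the same for the moment, N m; "gripper_width": finger opening in m; "grip_force": force on a finger pad.
Only numpy, scipy, OpenCV 4.12 (cv2) and the standard library are available. Lean on these libraries where they do the work, as an engineer would, in place of code of your own. Each camera call takes 0.05 s, during which the arm holds its last target. There are 200 camera calls.

TASK

The red skewer box stands with its lid down but its latch undone, so the lid rides up on its gasket. Hook the crossbar of the latch's steel bail over the upturned keeper on the front of the lid, then press the lever down flat against the box so that the lid is pulled tight, and leave the latch shut by itself. Leave the grinder, jar, brush and bowl around it where they are.

Things in the scene. Friction and masses are not known exactly. Their poses are not given: they have to be found in the camera images.
- skewer_box: Red plastic skewer box, 130 (x) x 360 (y) x 84 mm high with its lid shut, fixed to the shelf. Origin: centre of its underside; z up. The steel latch is at the middle (y = 0) of its long front side, the +x side (front face at x = 65 mm); the lid is hinged on the -x side and meets the box at z = 66 mm.
- keeper_seat (a point): Where the centre of the bail's crossbar lies once hooked: in the slot of the keeper on the lid's front, 15.8 mm out from the front face, 79 mm above the shelf while the lid rides on the gasket, 76 mm once latched. Axes as the box's: x out of the front, z up. The slot is open above, 26 mm wide in y, 13.5 mm from its back (6.8 mm inward) to its lip; its floor is 4 mm below this point.
- keeper_lip (a point): Top of the keeper's upturned lip, 8.7 mm outward of keeper_seat and 6 mm above it. The lip is 4 mm thick (x) and 26 mm wide (y). The bail's 8 mm bar must be lifted over it (bar centre over 5 mm above this point) and then lowered into the slot behind it.
- bail_bar (a point): Centre of the crossbar of the bail (steel loop): round, 8 mm thick, along y. Two flat arms (5 mm thick, 9 broad) run from it to the lever. Outer width over the arms 50 mm, parallel faces to grip from above across y at the crossbar; inner width 40. Axes: y along the crossbar, z from the bail's pivot to the crossbar. Starts leaning outward above the lever. It can turn within a light grip (10 N).
- bail_pivot (a point): Axis (along y) on which the bail turns on the lever, 42 mm from bail_bar and 16 mm from lever_pivot: with the lever at angle q it lies 16*sin(q-0.34) mm outward of and 16*cos(q-0.34) mm below lever_pivot. Stiff rivets hold bail (0.02 N m) and lever (0.025 N m) wherever they are left; moving the crossbar in the plane across the box may turn both.
- lever_pivot (a point): Hinge axis (along y) of the lever, on the box 18 mm out from the front face and 50 mm above the shelf. Axes as the box's. The lever is a steel plate 30 mm wide (34 at its lip); shut, its outer face is 13 mm outward of this axis, 5 mm further out than the keeper's lip.
- lever_tip (a point): Outer end of the lever, on its kicked-out lip, 49 mm from lever_pivot; with the lever shut it is 17.7 mm outward of and 46 mm below lever_pivot.
- lever (a joint): Angle of the lever, rad: 0 = shut, hanging down flat against the box; about 1.57 = straight out; it starts raised (1.6 to 2.0, pointing outward, level or up) and stops at 2.7. Pulling the bail tight takes up to about 4 N, pressed 25 mm below the pivot; past about 0.3 rad it snaps over centre and the bail holds it shut.
- bail (a joint): Angle of the bail on the lever, rad: about 0 when latched, positive as it folds outward towards the lever's handle; starts 2.0 to 2.3, stops at 2.4.
- lid (a joint): Angle of the lid, rad: 0 = rim on rim; about 0.033 (4 mm gap at the front) while it rides on the unpressed gasket; about 0.011 when latched tight.
- grinder: Bystander: dark wood grinder with a turning knob, 58 mm wide, 177 high, beside one end of the box. Origin under its centre.
- spice_jar: Bystander: glass jar, 54 mm wide, 100 high, beside the other end of the box. Origin under its centre.
- basting_brush: Bystander: brush 220 mm long lying in front of the box and roughly along it, about 190 mm from its front face. Origin at its middle.
- sauce_bowl: Bystander: small steel bowl, 100 mm wide, 45 high, in front of the box about 180 mm from its front face. Origin under its centre.

How it is judged:
By the outcome, as a careful person would: the job done as asked, in the order asked, and still so for the second after the job is handed in, with the robot touching nothing.
It also fails if it takes over 45 s, if anything falls off the work surface, if the arm or the gripper's body presses on something with over 40 N, if the wrist force passes 120 N, or if a joint passes its speed limit or range.

## Working session

There is one attempt and no reset: what is moved stays moved. The work goes in short steps, Python scripts to look and compute and a tool call to move; the robot and the scene stay as the last step left them, time stands still between calls to the robot, and variables do not carry over. Pictures are saved under pics/ and viewed, at most 10 in all, crops included, and the job is handed in when it is done.

Besides the shell and the picture viewer there is one more tool, called after "Request:" as name(argument=value, ...) on one line, values as JSON. send_rows: Moves the arm, as the interface text tells. Scaled input: -1 to 1 covers 0.025 m each way for a shift and 0.1 rad each way for a turn. Its arguments: {"type":"object","properties":{"series":{"type":"array","items":{"type":"number","minimum":-1,"maximum":1}},"grip_force":{"type":"number"}},"required":["series"]}

```bash
ls; mkdir -p pics; python3 - <<'E'
from bench import ctrl
import cv2,numpy as np
s=ctrl.observe();print(s)
ims=[]
for n in("scene","side"):
    im=ctrl.read_camera(n)[:,:,::-1];cv2.imwrite(f"pics/{n}0.png",im);p=ctrl.camera_params(n);print(n,p)
    R=cv2.Rodrigues(np.array(p["rvec"]))[0];print(-R.T@np.array(p["tvec"]))
    ims.append(im)
cv2.imwrite("pics/a.png",np.hstack([cv2.resize(i,(400,300)) for i in ims]))
E
```

```text
pics
{'time_s': 0.0, 'joints': array([-1.32929976e+00,  3.81180022e-01,  1.29828983e+00, -1.54451545e-05,
        1.46359710e+00, -2.15294651e-01]), 'qd': array([-0.00027316,  0.00037086,  0.00056463, -0.00067859,  0.00084578,
       -0.00037942]), 'effort': array([ 1.67543429e-03, -4.37916005e+01, -2.24553180e+01,  7.14328070e-02,
        3.52011330e-02, -1.19907327e-04]), 'position': array([ 0.24251343, -0.49331731,  0.23813655]), 'eef_rot': array([-7.36988418e-04,  9.74030453e-01,  2.26415839e-01, -1.73341028e-05]), 'ft_force': array([-0.98764514, -0.05143362, -0.32448875]), 'ft_torque': array([0.02346628, 0.01192371, 0.02791717]), 'grip_force': 0.0, 'gripper_width': 0.08763798414530122}
scene {'fovy': 57.266551372611346, 'cx': 249.98653619576052, 'cy': 190.8090228577389, 'k1': 0.03758083571324534, 'rvec': array([ 1.10026023,  2.58814701, -0.76112079]), 'tvec': array([ 0.34412077, -0.3235135 ,  1.31728403])}
[0.95463415 0.4316091  0.92774162]
side {'fovy': 52.84293468400185, 'cx': 246.39334679502332, 'cy': 187.23874368418038, 'k1': -0.01947650684696281, 'rvec': array([ 0.46377142, -2.56467247,  1.47002098]), 'tvec': array([0.53460756, 0.13760816, 0.9499952 ])}
[0.26440254 0.88902116 0.58903718]
```

View pics/scene0.png

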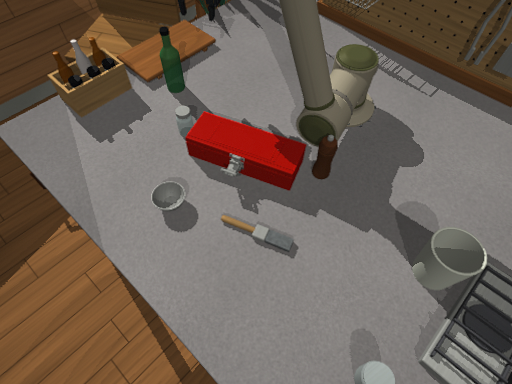

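View pics/side0.png

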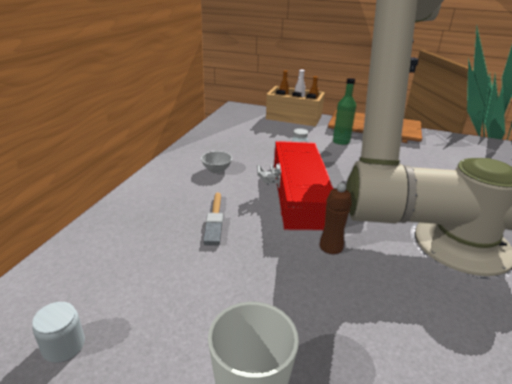

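The scene view shows the red box at about (245,150) with its latch on the front at (233,163). The side view shows it at (300,185) with the latch at (268,172). I'll get the box pose from its silhouette corners.

```bash
cat > h.py <<'E'
from bench import ctrl
import cv2,numpy as np
from scipy.spatial.transform import Rotation as Ro
def cam(n):
    p=ctrl.camera_params(n);R=cv2.Rodrigues(np.array(p["rvec"]))[0];t=np.array(p["tvec"])
    f=192/np.tan(np.radians(p["fovy"]/2));return dict(R=R,t=t,f=f,cx=p["cx"],cy=p["cy"],k1=p["k1"])
def ray(c,u,v):
    d=np.array([(u-c["cx"])/c["f"],(v-c["cy"])/c["f"]]);s=d.copy()
    for _ in range(20): s=d/(1+c["k1"]*(s@s))
    return -c["R"].T@c["t"], c["R"].T@np.array([s[0],s[1],1.])
def onz(c,u,v,z):
    o,d=ray(c,u,v);return o+d*(z-o[2])/d[2]
def onplane(c,u,v,p,n):
    o,d=ray(c,u,v);return o+d*((np.asarray(p)-o)@n)/(d@n)
def proj(c,P):
    q=c["R"]@np.asarray(P)+c["t"];s=q[:2]/q[2];s=s*(1+c["k1"]*(s@s));return c["f"]*s+[c["cx"],c["cy"]]
def redmask(im):
    h=cv2.cvtColor(im,cv2.COLOR_BGR2HSV);return (((h[...,0]<8)|(h[...,0]>172))&(h[...,1]>190)&(h[...,2]>70)).astype(np.uint8)
E
python3 - <<'E'
from h import *
for n in("scene","side"):
    im=cv2.imread(f"pics/{n}0.png");m=redmask(im)
    cs,_=cv2.findContours(m,0,1);c=max(cs,key=cv2.contourArea);h=cv2.convexHull(c)
    a=cv2.approxPolyDP(h,2.0,True)[:,0];C=cam(n)
    print(n,cv2.contourArea(h))
    for u,v in a: print(u,v,onz(C,u,v,.086).round(4),onz(C,u,v,0).round(4))
    x,y,w,hh=cv2.boundingRect(c);cr=im[y-10:y+hh+10,x-25:x+w+10]
    cv2.imwrite(f"pics/{n}c.png",cv2.resize(cr,None,fx=4,fy=4,interpolation=cv2.INTER_CUBIC));print(x-25,y-10)
a=cv2.imread("pics/scenec.png")
cv2.imwrite("pics/c.png",a);print(a.shape)
E
```

```text
scene 5292.0
186 136 [ 0.5497 -0.2303  0.086 ] [ 0.5083 -0.298   0.    ]
200 116 [ 0.4606 -0.2638  0.086 ] [ 0.4101 -0.3349  0.    ]
207 112 [ 0.4322 -0.2609  0.086 ] [ 0.3788 -0.3316  0.    ]
305 145 [0.3162 0.0632 0.086 ] [0.251  0.0256 0.    ]
301 162 [0.3765 0.0966 0.086 ] [0.3174 0.0624 0.    ]
287 189 [0.4797 0.1297 0.086 ] [0.4312 0.0988 0.    ]
191 155 [ 0.5891 -0.1612  0.086 ] [ 0.5517 -0.2217  0.    ]
161 102
side 3988.0
277 142 [ 0.5453 -0.2212  0.086 ] [ 0.5933 -0.411   0.    ]
314 144 [ 0.4314 -0.2523  0.086 ] [ 0.46   -0.4474  0.    ]
332 189 [0.3332 0.0097 0.086 ] [ 0.345  -0.1406  0.    ]
323 228 [0.3253 0.186  0.086 ] [0.3357 0.0658 0.    ]
285 227 [0.4041 0.2131 0.086 ] [0.428  0.0976 0.    ]
275 163 [ 0.5101 -0.0758  0.086 ] [ 0.5521 -0.2407  0.    ]
250 132
(392, 620, 3)
```

View pics/c.png

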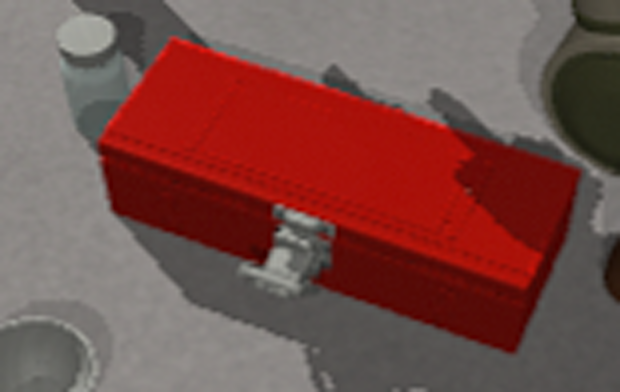

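The crop shows the top corners at about (186,138), (204,112), (306,145) and (293,174), and the latch at about (234,164). The robot faces the back of the box. I'll fit the pose now and plan the approach.

```bash
cat >> h.py <<'E'
def rel(P,yaw=None,R=None,dz=None):
    "tool-axis shift (units of 25 mm) and turn (units of .1 rad) from now to position P, rotation R"
    s=ctrl.observe();q=s["eef_rot"];R0=Ro.from_quat([q[1],q[2],q[3],q[0]])
    if R is None: R=Ro.from_euler("Z",yaw)*Ro.from_euler("X",np.pi)
    return R0.inv().apply(np.asarray(P)-s["position"])/.025,(R0.inv()*R).as_rotvec()/.1
E
python3 - <<'E'
from h import *
from scipy.optimize import least_squares
obs=[]
S=cam("scene");D=cam("side")
# box-frame corners (x,y,z) with measured pixels
T=.086
pts=[(S,(186.2,138.2),(.065,-.18,.087)),(S,(204.2,112),(-.065,-.18,.084)),(S,(305.7,145),(-.065,.18,.084)),(S,(293,174.5),(.065,.18,.087)),(S,(189.2,154.5),(.065,-.18,0)),(S,(289.7,190),(.065,.18,0)),
(D,(276.5,142),(.065,-.18,.087)),(D,(315,143.5),(-.065,-.18,.084)),(D,(285,227.5),(.065,.18,0)),(D,(324,228),(-.065,.18,0))]
def W(p,b): 
    c,s=np.cos(p[2]),np.sin(p[2]);return np.array([p[0]+c*b[0]-s*b[1],p[1]+s*b[0]+c*b[1],b[2]])
f=lambda p:np.concatenate([proj(c,W(p,b))-uv for c,uv,b in pts])
r=least_squares(f,[.43,-.08,.36],loss="soft_l1");print(r.x,r.fun.reshape(-1,2).round(1).tolist())
P=W(r.x,(.065+.05,0,.23));print(P,rel(P,r.x[2]))
q=ctrl.observe();c=cam("wrist");R0=Ro.from_quat(q["eef_rot"][[1,2,3,0]])
print("wristcam in tool",R0.inv().apply(-c["R"].T@c["t"]-q["position"]),(R0.inv().as_matrix()@c["R"].T).round(2))
E
```

```text
[ 0.43135522 -0.08226014  0.35394031] [[-1.1, -1.3], [0.1, -1.4], [1.1, -0.9], [-0.2, 0.0], [-0.2, -0.1], [0.1, 0.7], [-1.7, -1.6], [-0.2, -1.5], [-1.9, 1.9], [9.9, 2.0]]
[ 0.53922686 -0.04240154  0.23      ] (array([ 18.60798963, -10.95501228,   0.34667363]), array([-0.01189556, -0.001843  ,  1.0284558 ]))
wristcam in tool [ 0.07912237  0.00026206 -0.1451656 ] [[-0.   -0.95 -0.3 ]
 [ 1.   -0.   -0.  ]
 [ 0.   -0.3   0.95]]
```

Request:
send_rows(series=[0.93,-0.55,0,0,0,0.1,1,0.93,-0.55,0,0,0,0.1,1,0.93,-0.55,0,0,0,0.1,1,0.93,-0.55,0,0,0,0.1,1,0.93,-0.55,0,0,0,0.1,1,0.93,-0.55,0,0,0,0.1,1,0.93,-0.55,0,0,0,0.1,1,0.93,-0.55,0,0,0,0.1,1,0.93,-0.55,0,0,0,0.1,1,0.93,-0.55,0,0,0,0.1,1], grip_force=10)

```text
time_s: 0.93
position: [0.4011, -0.2733, 0.2386]
eef_rot: [-0.0, 0.984, 0.177, -0.0]
ft_force: [0.2, 0.1, 0.0]
gripper_width: 0.0881
grip_force: 0.0
```

Request:
send_rows(series=[0.93,-0.5,0,0,0,0,1,0.93,-0.5,0,0,0,0,1,0.93,-0.5,0,0,0,0,1,0.93,-0.5,0,0,0,0,1,0.93,-0.5,0,0,0,0,1,0.93,-0.5,0,0,0,0,1,0.93,-0.5,0,0,0,0,1,0.93,-0.5,0,0,0,0,1,0.93,-0.5,0,0,0,0,1,0,0,0,0,0,0,1])

```text
time_s: 1.77
position: [0.5591, -0.0931, 0.2381]
eef_rot: [-0.001, 0.984, 0.179, 0.0]
ft_force: [-1.4, 0.8, -0.5]
gripper_width: 0.0882
grip_force: 0.0
```

```bash
python3 - <<'E'
from h import *
s=ctrl.observe();print(s["position"],s["ft_force"],s["time_s"]);c=cam("wrist")
im=ctrl.read_camera("wrist")[:,:,::-1];cv2.imwrite("pics/w1.png",im);np.save("w1.npy",c,allow_pickle=True)
p=[.43135522,-.08226014,.35394031]
cv2.imwrite("pics/w1b.png",cv2.resize(im,(800,600),interpolation=cv2.INTER_CUBIC))
E
```

```text
[ 0.55907238 -0.09310193  0.23807464] [-1.39871738  0.82514321 -0.48171073] 1.7667
```

View pics/w1b.png

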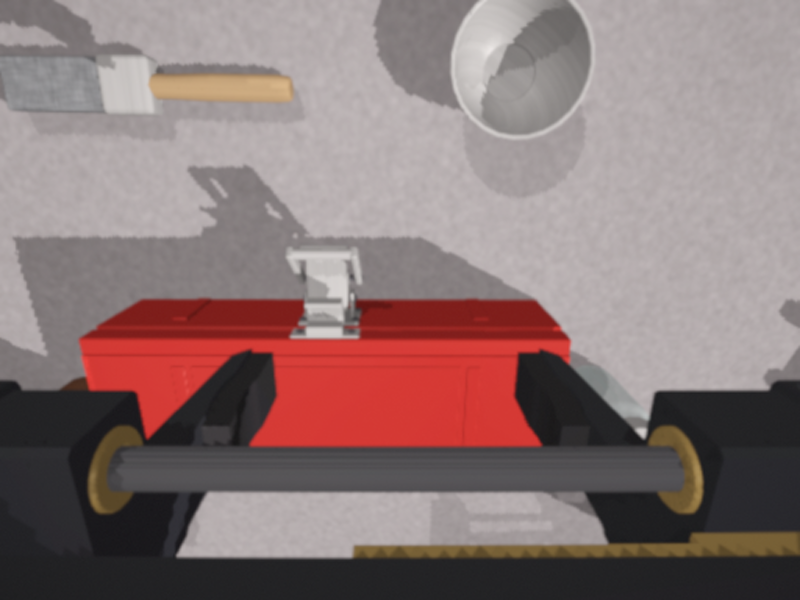

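The wrist view shows the box front edge at row ~340 and the keeper at ~(325,330) in the enlarged image. The bail crossbar is at ~(325,255). I'll take a closer crop.

```bash
python3 - <<'E'
from h import *
im=cv2.imread("pics/w1.png");cv2.imwrite("pics/w1c.png",cv2.resize(im[145:225,165:255],None,fx=7,fy=7,interpolation=cv2.INTER_CUBIC))
E
```

```text
(no output)
```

View pics/w1c.png

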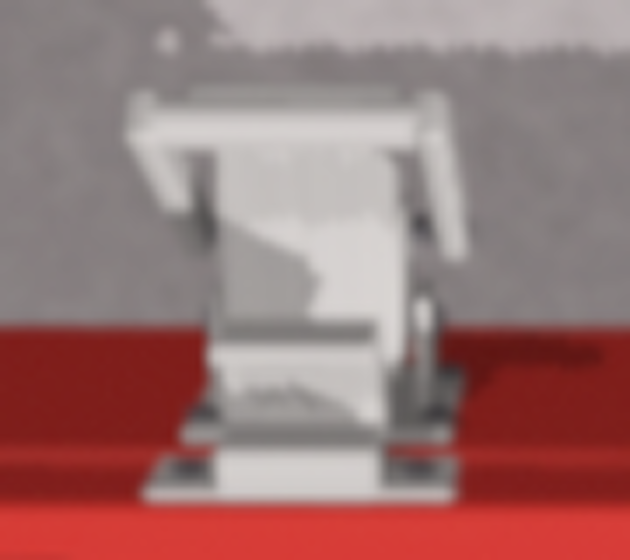

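The crop puts the crossbar centre at raw (206.3,162.9) and the lip top at about (207.9,192.6). I'll localise these, with the scene and side views as second rays for the bar.

```bash
python3 - <<'E'
from h import *
c=np.load("w1.npy",allow_pickle=True).item()
lip=onz(c,207.9,192.6,.085);print("lip",lip)
im=cv2.imread("pics/w1.png")
# lid's top front edge: boundary bright/dark red
h=cv2.cvtColor(im,cv2.COLOR_BGR2HSV);m=redmask(im)*(h[...,2]>205)
pts=[]
for u in list(range(70,185,5))+list(range(235,350,5)):
    v=np.where(m[200:245,u])[0]
    if len(v): pts.append(onz(c,u,200+v[0]-.5,.087)[:2])
pts=np.array(pts);vx,vy,x0,y0=cv2.fitLine(pts.astype(np.float32),cv2.DIST_HUBER,0,.01,.01).ravel()
n=np.array([vy,-vx]);n*=np.sign(n[0]);yaw=np.arctan2(n[1],n[0]);print("yaw",yaw,"edge to lip",(lip[:2]-[x0,y0])@n,"resid",np.std((pts-[x0,y0])@n))
a=[onz(c,*p,.087)[:2] for p in ((55,217),(364,217))];print(a)
ex=np.array([*n,0]);ey=np.array([-n[1],n[0],0])
p=[.43135522,-.08226014];print("lip from silhouettes",np.array(p)+n*.0895)
for z in (.07,.08,.085,.09,.1):
    b=onz(c,206.3,162.9,z);print(z,((b-lip)@ex+.0245).round(4),((b-lip)@ey).round(4))
for nme in("scene","side"):
    C=cam(nme)
    for out,z in((.045,.09),(.05,.09),(.05,.085),(.055,.085)):
        print(nme,out,z,proj(C,lip+ex*(out-.0245)+[0,0,z-.085]).round(1))
im=cv2.imread("pics/side0.png")[155:195,245:295];im2=cv2.imread("pics/scene0.png")[140:190,210:260]
cv2.imwrite("pics/sc.png",np.hstack([cv2.resize(im,(400,320),interpolation=cv2.INTER_CUBIC),cv2.resize(im2,(320,320),interpolation=cv2.INTER_CUBIC)]))
E
```

```text
lip [ 0.51886033 -0.0550724   0.085     ]
yaw 0.30292997 edge to lip 0.03584094876290826 resid 0.00393362588385805
[array([0.43007537, 0.09902988]), array([ 0.55409953, -0.22961344])]
lip from silhouettes [ 0.51677998 -0.05556068]
0.07 0.0545 0.0043
0.08 0.0569 0.0028
0.085 0.0581 0.002
0.09 0.0594 0.0012
0.1 0.0618 -0.0003
scene 0.045 0.09 [228.6 165.2]
scene 0.05 0.09 [227.8 166.4]
scene 0.05 0.085 [227.9 167.4]
scene 0.055 0.085 [227.1 168.6]
side 0.045 0.09 [262.8 164. ]
side 0.05 0.09 [261.1 163.9]
side 0.05 0.085 [261.  165.5]
side 0.055 0.085 [259.2 165.4]
```

View pics/sc.png

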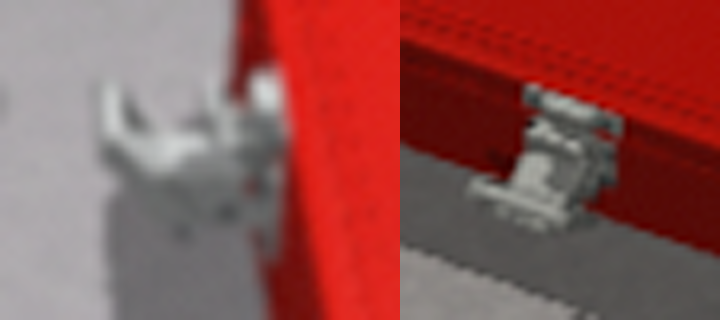

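In the side crop the bar runs from (258,165) to (258.5,173), centre about (258.3,169.4). In the scene crop its centre is about (228.7,171.3). I'll triangulate from three rays.

```bash
python3 - <<'E'
from h import *
c=np.load("w1.npy",allow_pickle=True).item()
L=[ray(c,206.3,162.9),ray(cam("scene"),228.7,171.3),ray(cam("side"),258.3,169.4)]
yaw=.357;ex=np.array([np.cos(yaw),np.sin(yaw),0]);ey=np.array([-ex[1],ex[0],0])
def tri(L):
    A=np.zeros((3,3));b=np.zeros(3)
    for o,d in L: d=d/np.linalg.norm(d);M=np.eye(3)-np.outer(d,d);A+=M;b+=M@o
    return np.linalg.solve(A,b)
lip=np.array([.518,-.0554,.085])
for S in (L,L[:2],[L[0],L[2]]):
    P=tri(S);print(P.round(4),((P-lip)@ex+.0245).round(4),((P-lip)@ey).round(4))
P=tri(L)
print(rel(P+[0,0,.06]+ey*0,yaw))
E
```

```text
[ 0.5477 -0.0415  0.0747] 0.0571 0.0027
[ 0.5466 -0.0421  0.0733] 0.0559 0.0025
[ 0.5482 -0.042   0.0743] 0.0575 0.002
(array([ 0.36366542, -2.13021945,  4.13822441]), array([-0.007482  ,  0.00676884,  0.02773705]))
```

Request:
send_rows(series=[0.1,-0.55,0.85,0,0,0.03,1,0.1,-0.55,0.85,0,0,0,1,0.1,-0.55,0.85,0,0,0,1,0.06,-0.48,0.85,0,0,0,1,0,0,0.74,0,0,0,1,0,0,0,0,0,0,1,0,0,0,0,0,0,1])

```text
time_s: 2.4
position: [0.5468, -0.0437, 0.1351]
eef_rot: [-0.0, 0.984, 0.176, -0.001]
ft_force: [0.3, -0.2, 0.5]
gripper_width: 0.0882
grip_force: 0.0
```

```bash
python3 - <<'E'
from h import *
s=ctrl.observe();print(s["position"],s["eef_rot"],s["time_s"]);c=cam("wrist")
im=ctrl.read_camera("wrist")[:,:,::-1];cv2.imwrite("pics/w2.png",im);np.save("w2.npy",c,allow_pickle=True)
lip=np.array([.518,-.0554,.085]);print(proj(c,lip),proj(c,[.5477,-.0415,.0747]))
u,v=proj(c,[.535,-.05,.08]).astype(int);print(u-65,v-50)
cv2.imwrite("pics/w2c.png",cv2.resize(im[v-50:v+50,u-65:u+65],None,fx=6,fy=6,interpolation=cv2.INTER_CUBIC))
E
```

```text
[ 0.54679447 -0.04374383  0.13512493] [-2.52292553e-04  9.84450612e-01  1.75659801e-01 -7.50740520e-04] 2.4
[253.88053888 244.5731672 ] [250.28012172 200.18519207]
189 170
```

View pics/w2c.png

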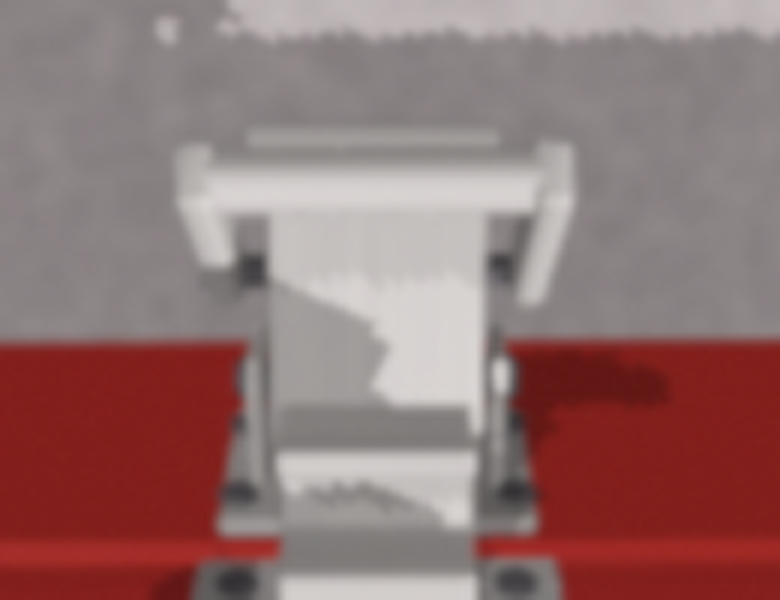

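The crossbar centre is at raw (251.6,200.5) with 65 px outer width, and the lip top is at (251.5,241.3). I'll triangulate both against the first wrist view.

```bash
python3 - <<'E'
from h import *
a=np.load("w1.npy",allow_pickle=True).item();c=np.load("w2.npy",allow_pickle=True).item()
yaw=.355;ex=np.array([np.cos(yaw),np.sin(yaw),0]);ey=np.array([-ex[1],ex[0],0])
def tri(L):
    A=np.zeros((3,3));b=np.zeros(3)
    for o,d in L: d=d/np.linalg.norm(d);M=np.eye(3)-np.outer(d,d);A+=M;b+=M@o
    return np.linalg.solve(A,b)
lip2=onz(c,251.5,241.3,.085);print("lip2",lip2,"lip tri",tri([ray(a,207.9,192.6),ray(c,251.5,241.3)]))
B=[ray(c,251.6,200.5)]
for n,L in (("w1",B+[ray(a,206.3,162.9)]),("sc",B+[ray(cam("scene"),228.7,171.3)]),("sd",B+[ray(cam("side"),258.3,169.4)])):
    P=tri(L);print(n,P.round(4),((P-lip2)@ex+.0245).round(4))
# heights by apparent width along box y
for nm,v,ul,ur,w in (("bar",200.5,189+182/6,189+570/6,.05),("lip",241.3,189+279/6,189+470/6,.026)):
    for z in (.07,.08,.09,.1): print(nm,z,(np.linalg.norm(onz(c,ul,v,z)-onz(c,ur,v,z))*1000).round(1),w*1000,((onz(c,251.6,v,z)-lip2)@ex+.0245).round(4))
# yaw by crossbar / body edge: lid-box line
print(onz(c,189+180/6,170+185/6,.08)-onz(c,189+572/6,170+185/6,.08))
# upper red rim edge (box bottom line rows 340): 
e=[onz(c,189,170+343/6,0)[:2],onz(c,319,170+340/6,0)[:2]];print("base yaw",np.arctan2(*( (e[0]-e[1])*[-1,1]))); print("front face at", ((np.array([*e[0],0])-lip2)@ex+.0245))
s=ctrl.observe();print((s["position"]-lip2)@ex+.0245,(s["position"]-lip2)@ey)
E
```

```text
lip2 [ 0.52002365 -0.0527022   0.085     ] lip tri [ 0.51481741 -0.05464941  0.0747466 ]
w1 [ 0.5478 -0.0424  0.0752] 0.0541
sc [ 0.5462 -0.0427  0.0721] 0.0525
sd [ 0.5484 -0.0422  0.0743] 0.0547
bar 0.07 51.0 50.0 0.0523
bar 0.08 48.6 50.0 0.0561
bar 0.09 46.1 50.0 0.0599
bar 0.1 43.7 50.0 0.0637
lip 0.07 26.3 26.0 0.0162
lip 0.08 25.1 26.0 0.0217
lip 0.09 23.8 26.0 0.0273
lip 0.1 22.6 26.0 0.0328
[-0.01697306  0.04605867  0.        ]
base yaw 0.35740170857387954
front face at -0.005051921704986591
0.05326337540679147 -0.001323710596194164
```

Checking against the box base line (5 mm discrepancy), the lip top is actually the bright strip at raw v≈247, so the lip is near (0.5153,-0.054). The bar is near (0.548,-0.0424,0.0748), which matches the linkage at q≈1.6, b≈2.2. Next I descend and grip lightly.

Request:
send_rows(series=[0.055,-0.035,0.8,0,0,0,1,0,0,0.8,0,0,0,1,0,0,0.8,0,0,0,1,0,0,0.5,0,0,0,1,0,0,0.26,0,0,0,1,0,0,0,0,0,0,0.8], grip_force=10)

```text
time_s: 2.95
position: [0.5484, -0.0423, 0.0562]
eef_rot: [-0.0, 0.984, 0.176, -0.0]
ft_force: [-0.3, 1.1, 0.1]
gripper_width: 0.0834
grip_force: 0.0
```

Request:
send_rows(series=[0,0,0,0,0,0,0.5,0,0,0,0,0,0,0.4,0,0,0,0,0,0,0.4,0,0,0,0,0,0,0.4,0,0,0,0,0,0,0.4,0,0,0,0,0,0,0.4])

```text
time_s: 3.45
position: [0.5485, -0.0416, 0.0566]
eef_rot: [0.0, 0.984, 0.176, 0.0]
ft_force: [0.7, 2.5, 1.6]
gripper_width: 0.0498
grip_force: 10.0
```

```bash
python3 - <<'E'
from h import *
s=ctrl.observe();print(s["position"],s["ft_force"],s["gripper_width"],s["grip_force"]);c=cam("wrist")
im=ctrl.read_camera("wrist")[:,:,::-1];cv2.imwrite("pics/w3.png",im)
cv2.imwrite("pics/w3c.png",cv2.resize(im[150:384,120:400],None,fx=2.5,fy=2.5,interpolation=cv2.INTER_CUBIC))
E
```

```text
[ 0.54848832 -0.04160445  0.05663014] [0.70919184 2.52645602 1.61125679] 0.04975529275217048 10.00008369795978
```

View pics/w3c.png

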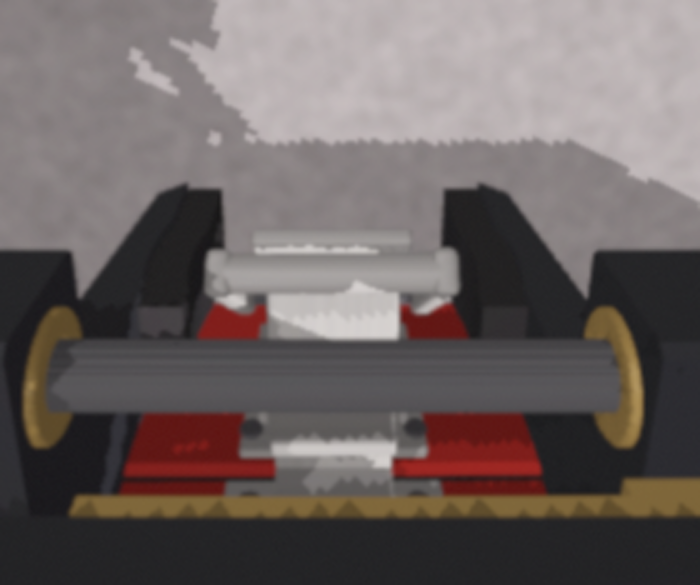

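Gripped at 49.8 mm. The bar is at raw (253,258) and the lip's bright top strip at about (253,328). Next I measure bar-to-lip from close.

```bash
python3 - <<'E'
from h import *
c=cam("wrist");b=np.load("w2.npy",allow_pickle=True).item();a=np.load("w1.npy",allow_pickle=True).item()
im=cv2.imread("pics/w3.png").astype(int)
print("col profile",[ (v,int(im[v,245:262].mean())) for v in range(314,349)])
i2=cv2.imread("pics/w2.png").astype(int);print("w2",[ (v,int(i2[v,245:262].mean())) for v in range(234,272)])
yaw=.356;ex=np.array([np.cos(yaw),np.sin(yaw),0]);ey=np.array([-ex[1],ex[0],0])
s=ctrl.observe();T=s["position"]
for z in(.07,.074,.078,.082):
    P=onz(c,253,258,z);Q=onz(b,251.6,200.5,z);print(z,(P-T)@ex*1000,(Q-T)@ex*1000)
for n,C,uv in(("w2",b,(251.6,247)),("w3",c,(253.2,328))):
    P=onz(C,*uv,.085);print(n,P,"lip rel TCP",(P-T)@ex*1000,(P-T)@ey*1000)
print("silh",(np.array([.51526,-.0512,.085])-T)@ex*1000)
E
```

```text
col profile [(314, 82), (315, 89), (316, 92), (317, 92), (318, 92), (319, 92), (320, 91), (321, 90), (322, 90), (323, 92), (324, 99), (325, 118), (326, 148), (327, 177), (328, 195), (329, 200), (330, 199), (331, 189), (332, 162), (333, 145), (334, 145), (335, 146), (336, 142), (337, 130), (338, 124), (339, 122), (340, 120), (341, 117), (342, 112), (343, 107), (344, 103), (345, 98), (346, 93), (347, 91), (348, 93)]
w2 [(234, 190), (235, 187), (236, 179), (237, 158), (238, 134), (239, 126), (240, 126), (241, 125), (242, 123), (243, 122), (244, 134), (245, 167), (246, 196), (247, 204), (248, 202), (249, 194), (250, 182), (251, 168), (252, 157), (253, 153), (254, 153), (255, 154), (256, 152), (257, 144), (258, 132), (259, 126), (260, 124), (261, 122), (262, 122), (263, 124), (264, 128), (265, 147), (266, 179), (267, 199), (268, 205), (269, 206), (270, 206), (271, 205)]
0.07 -3.127724198292266 -2.751113257287846
0.074 -0.6344038298485276 -1.2333216273023127
0.078 1.8589165385953172 0.2844700026832205
0.082 4.35223690703916 1.8022616326687488
w2 [ 0.51540603 -0.05447715  0.085     ] lip rel TCP -35.4976002031896 -0.5442535190689699
w3 [ 0.51587255 -0.05406634  0.085     ] lip rel TCP -34.9171549208586 -0.32179645655708994
silh -34.49229814050417
```

Request:
send_rows(series=[-0.09,0,-0.18,0,0,0,0.4,-0.09,0,-0.18,0,0,0,0.4,-0.12,0,-0.14,0,0,0,0.4,-0.12,0,-0.14,0,0,0,0.4,-0.16,0,-0.12,0,0,0,0.4,-0.16,0,-0.12,0,0,0,0.4,0,0,0,0,0,0,0.4])

```text
time_s: 4.08
position: [0.5304, -0.0483, 0.079]
eef_rot: [0.0, 0.984, 0.176, 0.0]
ft_force: [-0.3, 2.3, 0.3]
gripper_width: 0.0497
grip_force: 10.0
```

Request:
send_rows(series=[-0.2,0,-0.06,0,0,0,0.4,-0.2,0,-0.06,0,0,0,0.4,-0.18,0,-0.02,0,0,0,0.4,-0.18,0,-0.02,0,0,0,0.4,-0.1,0,0.04,0,0,0,0.4,-0.1,0,0.04,0,0,0,0.4,0,0,0,0,0,0,0.4,0,0,0,0,0,0,0.4])

```text
time_s: 4.75
position: [0.5081, -0.0566, 0.0802]
eef_rot: [0.0, 0.984, 0.176, -0.0]
ft_force: [-0.8, 1.3, 2.0]
gripper_width: 0.0496
grip_force: 10.0
```

```bash
python3 - <<'E'
from h import *
s=ctrl.observe();print(s["position"],s["ft_force"],s["gripper_width"],s["grip_force"]);c=cam("wrist")
im=ctrl.read_camera("wrist")[:,:,::-1];cv2.imwrite("pics/w4.png",im);si=ctrl.read_camera("side")[:,:,::-1];cv2.imwrite("pics/s4.png",si)
a=cv2.resize(im[180:384,150:360],(400,389),interpolation=cv2.INTER_CUBIC);b=cv2.resize(si[140:200,240:300],(389,389),interpolation=cv2.INTER_CUBIC)
cv2.imwrite("pics/w4c.png",np.hstack([a,b]))
E
```

```text
[ 0.50805549 -0.05664327  0.08023248] [-0.78016564  1.33726848  1.95046629] 0.04962550567491219 10.000107707746793
```

View pics/w4c.png

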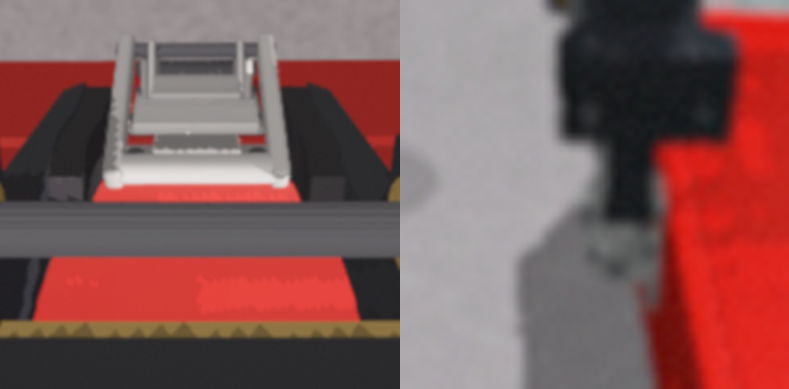

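The bail followed; the crossbar sits high over the keeper at raw (252,268). I'll check its out-position against the seat.

```bash
python3 - <<'E'
from h import *
c=cam("wrist");yaw=.356;ex=np.array([np.cos(yaw),np.sin(yaw),0])
lip=np.array([.5155,-.0542,.085]);T=ctrl.observe()["position"]
for z in(.095,.0977,.1):
    P=onz(c,252,268,z);print(z,"bar rel seat mm",((P-lip)@ex+.0087)*1000,"rel TCP",(P-T)@ex*1000)
E
```

```text
0.095 bar rel seat mm -7.407847349808018 rel TCP -8.347281771806367
0.0977 bar rel seat mm -5.592525428631794 rel TCP -6.531959850630144
0.1 bar rel seat mm -4.046140088370542 rel TCP -4.985574510368892
```

The bail turned in the grip about a point below the bar, so the bar sits about 5.5 mm inward of the seat. I'll correct outward and lower part way, then check.

Request:
send_rows(series=[0.11,0,0,0,0,0,0.4,0.11,0,0.05,0,0,0,0.4,0,0,0.1,0,0,0,0.4,0,0,0.1,0,0,0,0.4,0,0,0.1,0,0,0,0.4,0,0,0,0,0,0,0.4])

```text
time_s: 5.35
position: [0.514, -0.0544, 0.0711]
eef_rot: [-0.0, 0.984, 0.176, 0.0]
ft_force: [3.6, 2.8, -2.7]
gripper_width: 0.0503
grip_force: 10.0
```

```bash
python3 - <<'E'
from h import *
s=ctrl.observe();print(s["position"],s["ft_force"],s["gripper_width"],s["grip_force"]);c=cam("wrist")
im=ctrl.read_camera("wrist")[:,:,::-1];cv2.imwrite("pics/w5.png",im)
cv2.imwrite("pics/w5c.png",cv2.resize(im[190:300,195:310],None,fx=5,fy=5,interpolation=cv2.INTER_CUBIC))
yaw=.356;ex=np.array([np.cos(yaw),np.sin(yaw),0]);lip=np.array([.5155,-.0542,.085])
for v in range(255,285,5):print(v,[round(((onz(c,252,v,z)-lip)@ex+.0087)*1000,1) for z in(.085,.09,.095)])
E
```

```text
[ 0.51397453 -0.05443658  0.07107123] [ 3.60656623  2.75142015 -2.71139429] 0.05025844285662553 9.999842342804186
255 [np.float64(6.2), np.float64(9.2), np.float64(12.3)]
260 [np.float64(3.2), np.float64(6.3), np.float64(9.5)]
265 [np.float64(0.1), np.float64(3.4), np.float64(6.7)]
270 [np.float64(-3.0), np.float64(0.4), np.float64(3.8)]
275 [np.float64(-6.1), np.float64(-2.6), np.float64(0.9)]
280 [np.float64(-9.3), np.float64(-5.6), np.float64(-2.0)]
```

View pics/w5c.png

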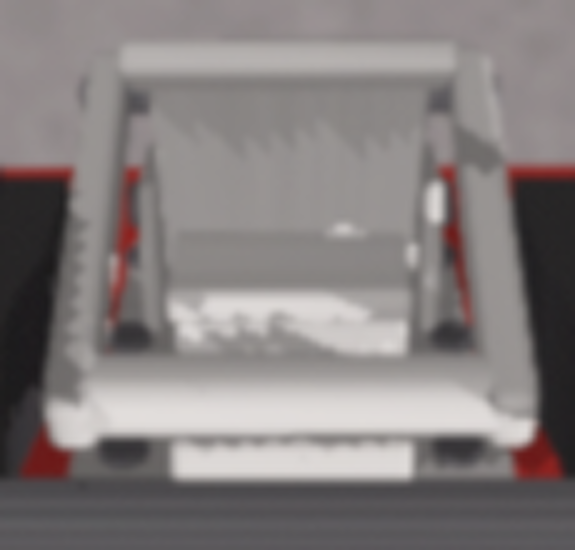

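The bar is at raw v≈270 (out error about 0 to +1 mm) and the lip top at v≈251, exactly where predicted. The bar is behind the lip, so I lower it into the slot.

Request:
send_rows(series=[0,0,0.1,0,0,0,0.4,0,0,0.1,0,0,0,0.4,0,0,0.1,0,0,0,0.4,0,0,0.08,0,0,0,0.4,0,0,0,0,0,0,0.4,0,0,0,0,0,0,0.4])

```text
time_s: 5.9
position: [0.5126, -0.0549, 0.0614]
eef_rot: [-0.0, 0.984, 0.176, -0.001]
ft_force: [-4.1, -1.9, -0.8]
gripper_width: 0.0499
grip_force: 10.0
```

```bash
python3 - <<'E'
from h import *
s=ctrl.observe();print(s["position"],s["ft_force"],s["gripper_width"],s["grip_force"]);c=cam("wrist")
im=ctrl.read_camera("wrist")[:,:,::-1];cv2.imwrite("pics/w6.png",im)
print([(v,int(im[v,240:265].mean())) for v in range(236,288)])
yaw=.356;ex=np.array([np.cos(yaw),np.sin(yaw),0]);lip=np.array([.5155,-.0542,.085])
for v in range(235,285,8):print(v,[round(((onz(c,252,v,z)-lip)@ex+.0087)*1000,1) for z in(.076,.079,.082,.085)])
E
```

```text
[ 0.51263896 -0.0548567   0.06144763] [-4.13531942 -1.93251541 -0.84213222] 0.049934272734396705 9.999847031431273
[(236, 170), (237, 170), (238, 170), (239, 171), (240, 174), (241, 175), (242, 166), (243, 148), (244, 135), (245, 132), (246, 134), (247, 134), (248, 134), (249, 134), (250, 133), (251, 131), (252, 130), (253, 129), (254, 133), (255, 145), (256, 159), (257, 164), (258, 164), (259, 161), (260, 157), (261, 150), (262, 129), (263, 118), (264, 130), (265, 150), (266, 168), (267, 183), (268, 195), (269, 204), (270, 211), (271, 216), (272, 218), (273, 219), (274, 218), (275, 212), (276, 190), (277, 149), (278, 126), (279, 128), (280, 129), (281, 129), (282, 129), (283, 130), (284, 126), (285, 106), (286, 83), (287, 75)]
235 [np.float64(16.8), np.float64(18.4), np.float64(20.0), np.float64(21.5)]
243 [np.float64(12.2), np.float64(13.9), np.float64(15.6), np.float64(17.3)]
251 [np.float64(7.6), np.float64(9.3), np.float64(11.1), np.float64(12.9)]
259 [np.float64(2.8), np.float64(4.7), np.float64(6.6), np.float64(8.5)]
267 [np.float64(-2.1), np.float64(-0.1), np.float64(1.9), np.float64(4.0)]
275 [np.float64(-7.0), np.float64(-4.9), np.float64(-2.8), np.float64(-0.7)]
283 [np.float64(-12.1), np.float64(-9.9), np.float64(-7.6), np.float64(-5.4)]
```

The lip is at v≈258.5 and the bar at v≈270, right behind it and at seat height, with the lip pushing it inward, so it is hooked. I release, lift clear and look.

Request:
send_rows(series=[0,0,0,0,0,0,0.7,0,0,0,0,0,0,0.9,0,0,0,0,0,0,0.9,0,0,-0.5,0,0,0,0.9,0,0,-0.9,0,0,0,0.9,0.3,0,-0.9,0,0,0,0.9,0.8,0,-0.5,0,0,0,0.5,0.8,0,0,0,0,0,0,0.4,0,0,0,0,0,0,0,0,0,0,0,0,0])

```text
time_s: 6.78
position: [0.5691, -0.0341, 0.1322]
eef_rot: [0.0, 0.984, 0.177, 0.001]
ft_force: [-0.2, -0.2, -0.8]
gripper_width: 0.0546
grip_force: 0.0
```

```bash
python3 - <<'E'
from h import *
s=ctrl.observe();print(s["position"],s["ft_force"],s["gripper_width"],s["time_s"]);c=cam("wrist")
im=ctrl.read_camera("wrist")[:,:,::-1];cv2.imwrite("pics/w7.png",im);np.save("w7.npy",c,allow_pickle=True)
si=ctrl.read_camera("side")[:,:,::-1];cv2.imwrite("pics/s7.png",si)
u,v=proj(c,[.525,-.05,.07]).astype(int);u0,v0=max(u-60,0),max(v-60,0);print(u0,v0)
a=cv2.resize(im[v0:v0+120,u0:u0+120],(480,480),interpolation=cv2.INTER_CUBIC);b=cv2.resize(si[150:190,250:275],(300,480),interpolation=cv2.INTER_CUBIC)
cv2.imwrite("pics/w7c.png",np.hstack([a,b]))
E
```

```text
[ 0.56905691 -0.03405246  0.13215529] [-0.15925882 -0.20856878 -0.79927835] 0.05463230489340775 6.7833
192 194
```

View pics/w7c.png

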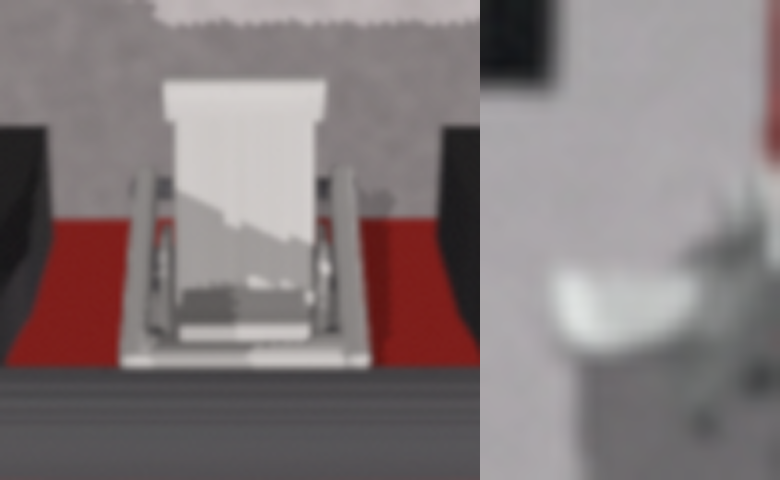

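The bar sits in the slot with the lip in front of it, and the lever points straight out. I tilt the tool 0.35 rad so the body stays outward of the keeper, then come down over the lever with closed fingers.

Request:
send_rows(series=[0,0,0,0,-0.9,0,0,0,0,0,0,-0.9,0,0,0,0,0,0,-0.9,0,0,0,0,0,0,-0.8,0,0,0,0,0,0,0,0,0,-0.03,0,0.9,0,0,0,0,-0.03,0,0.9,0,0,0,0,-0.03,0,0.7,0,0,0,0,0,0,0.26,0,0,0,0,0,0,0,0,0,0,0])

```text
time_s: 7.72
position: [0.542, -0.0438, 0.0672]
eef_rot: [0.03, 0.969, 0.173, -0.172]
ft_force: [-0.3, 0.8, 0.4]
gripper_width: 0.0004
grip_force: 0.0
```

```bash
cat > o.py <<'E'
from h import *
s=ctrl.observe();yaw=.356;ex=np.array([np.cos(yaw),np.sin(yaw),0]);ey=np.array([-ex[1],ex[0],0]);lip=np.array([.5155,-.0542,.085])
T=s["position"];q=s["eef_rot"];R=Ro.from_quat(q[[1,2,3,0]]).as_matrix()
print("out,lat,z",(((T-lip)@ex)*1000+24.5).round(1),((T-lip)@ey*1000).round(1),(T[2]*1000).round(1),"ztool",(R[:,2]@ex).round(3),"F out,z",(s["ft_force"]@ex).round(1),s["ft_force"][2].round(1),s["gripper_width"])
E
python3 o.py
```

```text
out,lat,z 53.0 0.5 67.2 ztool -0.344 F out,z 0.0 0.4 0.0004416375144480455
```

Request:
send_rows(series=[0.14,0,0.28,0,0,0,0,0.14,0,0.28,0,0,0,0,0.14,0,0.28,0,0,0,0,0.015,0,0.145,0,0,0,0,0.015,0,0.145,0,0,0,0,-0.017,0,0.145,0,0,0,0,-0.017,0,0.145,0,0,0,0,0,0,0,0,0,0,0])

```text
time_s: 8.38
position: [0.5411, -0.0444, 0.0306]
eef_rot: [0.031, 0.969, 0.173, -0.171]
ft_force: [2.4, 0.4, -0.2]
gripper_width: 0.0011
grip_force: 1.2
```

```bash
python3 o.py
```

```text
out,lat,z 51.9 0.2 30.6 ztool -0.342 F out,z 2.4 -0.2 0.0011194665898843251
```

Request:
send_rows(series=[-0.08,0,0.14,0,0,0,0,-0.08,0,0.14,0,0,0,0,-0.09,0,0.12,0,0,0,0,-0.09,0,0.12,0,0,0,0,-0.05,0,0.02,0,0,0,0,-0.05,0,0.02,0,0,0,0,0,0,0,0,0,0,0])

```text
time_s: 8.97
position: [0.5301, -0.0487, 0.0223]
eef_rot: [0.031, 0.97, 0.173, -0.166]
ft_force: [15.1, 8.7, 0.7]
gripper_width: 0.0004
grip_force: 8.6
```

```bash
python3 o.py
```

```text
out,lat,z 40.1 0.1 22.3 ztool -0.334 F out,z 17.2 0.7 0.00044891320647248673
```

It presses at 17 N with the tip at 40 mm out, so the lever has bottomed out at the shut position. I back straight off outward, rise and look.

Request:
send_rows(series=[0.3,0,-0.1,0,0,0,0,0.7,0,-0.25,0,0,0,0,0.5,0,-0.9,0,0,0,0,0,0,-0.9,0,0.5,0,0,0,0,-0.9,0,0.9,0,0,0,0,-0.9,0,0.9,0,0,0,0,-0.5,0,0.9,0,0,0,0,0,0,0.3,0,0,0,0,0,0,0,0,0])

```text
time_s: 9.72
position: [0.588, -0.027, 0.116]
eef_rot: [-0.0, 0.984, 0.176, 0.0]
ft_force: [-0.1, -0.3, -0.3]
gripper_width: 0.0006
grip_force: 0.0
```

```bash
python3 o.py; python3 - <<'E'
from h import *
c=cam("wrist")
im=ctrl.read_camera("wrist")[:,:,::-1];cv2.imwrite("pics/w8.png",im)
si=ctrl.read_camera("side")[:,:,::-1];cv2.imwrite("pics/s8.png",si)
u,v=proj(c,[.515,-.055,.06]).astype(int);u0,v0=max(u-60,0),max(v-60,0);print(u,v,u0,v0)
a=cv2.resize(im[v0:v0+120,u0:u0+120],(400,400),interpolation=cv2.INTER_CUBIC);b=cv2.resize(si[140:200,240:300],(400,400),interpolation=cv2.INTER_CUBIC)
cv2.imwrite("pics/w8c.png",np.hstack([a,b]))
E
```

```text
out,lat,z 101.9 0.2 116.0 ztool 0.0 F out,z -0.2 -0.3 0.0005705619112110254
253 290 193 230
```

View pics/w8c.png

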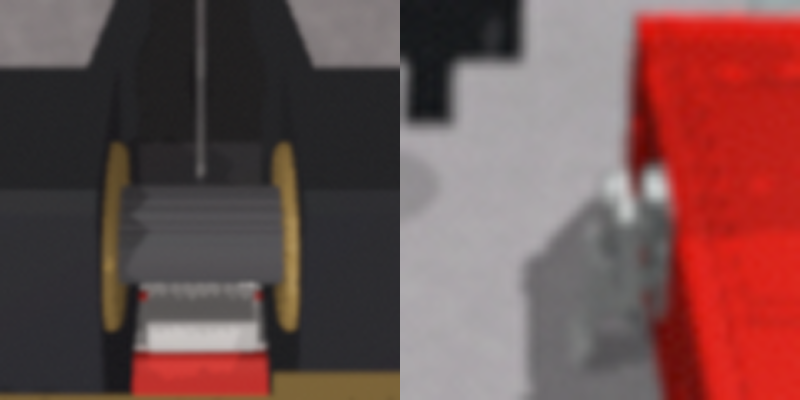

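I've now viewed 12 pictures, which is over the 10 allowed, so I'll stop viewing. In this last one the side crop shows the lever hanging down along the front, its lip at raw (268.5,193) and the bail up in the keeper. I'll check that pixel numerically against the shut geometry.

```bash
python3 - <<'E'
from h import *
yaw=.356;ex=np.array([np.cos(yaw),np.sin(yaw),0]);ey=np.array([-ex[1],ex[0],0]);lip=np.array([.5155,-.0542,.085]);D=cam("side")
for q in(0,.15,.3,.5):
    a=q+.367;o=.018+.049*np.sin(a);z=.05-.049*np.cos(a)
    print(q,[proj(D,lip+ex*(o-.0245)+ey*y+[0,0,z-.085]).round(1) for y in(-.017,0,.017)])
# lid height: front top edge, before/after, side+scene: red boundary shift
a=cv2.imread("pics/s7.png");b=cv2.imread("pics/s8.png")
for v in(160,175,185,193): print(v,"red starts",[int(np.where(redmask(i)[v,255:])[0][0])+255 for i in(a,b)])
g=cv2.imread("pics/s8.png")
for v in range(184,200,2): print(v,g[v,262:284].mean(1).astype(int).tolist())
E
```

```text
0 [array([265.4, 187.6]), array([265.7, 190.5]), array([266. , 193.6])]
0.15 [array([263.2, 186.6]), array([263.5, 189.6]), array([263.8, 192.6])]
0.3 [array([261.2, 185.4]), array([261.5, 188.3]), array([261.8, 191.4])]
0.5 [array([259. , 183.4]), array([259.2, 186.3]), array([259.4, 189.3])]
160 red starts [275, 275]
175 red starts [281, 281]
185 red starts [281, 281]
193 red starts [279, 279]
184 [108, 108, 108, 109, 106, 105, 104, 101, 101, 103, 102, 104, 103, 96, 81, 70, 73, 74, 61, 49, 53, 72]
186 [108, 110, 109, 109, 109, 109, 104, 102, 101, 101, 101, 100, 92, 89, 83, 73, 73, 70, 57, 46, 49, 67]
188 [109, 107, 108, 113, 114, 110, 103, 102, 104, 106, 106, 102, 93, 85, 81, 64, 54, 51, 47, 43, 48, 58]
190 [109, 107, 108, 114, 119, 116, 107, 94, 91, 91, 91, 92, 89, 88, 79, 68, 51, 44, 48, 43, 46, 53]
192 [108, 106, 107, 114, 119, 118, 104, 91, 84, 84, 85, 85, 84, 85, 86, 82, 64, 49, 45, 46, 44, 49]
194 [109, 108, 109, 111, 111, 102, 90, 85, 86, 87, 90, 94, 96, 96, 99, 96, 77, 55, 46, 44, 45, 50]
196 [109, 110, 109, 108, 106, 105, 105, 103, 105, 106, 107, 108, 110, 109, 109, 103, 87, 62, 45, 41, 45, 48]
198 [109, 109, 109, 108, 109, 109, 111, 109, 111, 111, 110, 110, 108, 108, 109, 106, 97, 73, 50, 48, 51, 46]
```

The lip edge measures u≈265.5–266, v≈193, which matches q=0. The arm is clear, so I hand in.

```bash
python3 -c "
from bench import ctrl
print(ctrl.job_done())"
```

```text
the job is handed in; nothing more can be done
None
```

The bail is hooked over the keeper and the lever is down flat; the last side view puts its tip at the shut angle with the arm clear, though I did not measure the lid gap. The job is handed in at about 10 s, and I viewed 12 pictures against the limit of 10.

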